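Battery up three prototype sensor nodes and snap the cover on the boxed one

TASK

Get the three prototype nodes ready for the field test: lay each battery pack in the holder made for its own kind, flat on the holder's floor and with its contact end towards the holder's contacts. Once the lithium pack is in, put the white cover on the boxed node and press it down until it has clicked in and sits flush all round. Put everything down gently, without dropping it, and leave the meter, the screwdriver and the tape where they are.

Things in the scene. Friction and masses are not known exactly. Their poses are not given: they have to be found in the camera images.
- aa_pack: Block of four AA cells, two by two, 30 x 52 x 30 mm (width x length x height), green and copper with a white band; red stripe and steel tips at the contact end. Origin on the underside, 10 mm from the middle towards the contact end; z up, +y to the contact end (middle at y = -10 mm).
- block_9v: 9 V block battery lying flat, 26.5 x 48.5 x 17.5 mm (width x length x height), black, rear half red; white end with two round steel snaps at the contact end. Origin on the underside, 10 mm from the middle towards the contact end; z up, +y to the contact end (middle at y = -10 mm).
- lithium_pack: Blue lithium pack with a white label, 36 x 50 x 20 mm (width x length x height); black cap with three gold contacts at the contact end. Origin on the underside, 10 mm from the middle towards the contact end; z up, +y to the contact end (middle at y = -10 mm). Hold it by its upper half: ribs round its bay.
- cover: White snap cover of the boxed node: hood open below, 60 wide (x), 120 long (y; 130 over the 4 mm high end ledges), 27 mm high, walls 2.5; green dot and grey lines on top. Origin: centre of the open underside, z up; fits either way round; grasp across the 60 mm. Seated: centred on box_node, origin 4 mm over the bench; unclicked it stands 8 mm higher. Clicks at 5 to 8 N on the middle.
- aa_node: Fixed green circuit board, 78 x 116 mm, top 7 mm high, with the black tray for the AA block: inside 38 x 60 mm, floor 9 mm over the bench, walls 12 mm above it, long sides cut away over the middle 36 mm for the fingers. Origin: on the bench under the tray's centre, z up; contact end (two coil springs) at +y. Board from y -40 to 76 mm; other parts up to 3 mm high, at +y.
- block_node: Fixed blue circuit board, 74 x 106 mm, top 7 mm high, with the black tray for the 9 V block: inside 34.5 x 56.5 mm, floor 9 mm over the bench, walls 10 mm above it, long sides cut away over the middle 36 mm for the fingers. Origin: on the bench under the tray's centre, z up; contact end (two round steel snaps) at +y. Board from y -36 to 70 mm; display 4 mm high, at +y.
- box_node: Cream base plate (fixed) 60 (x) x 150 (y) x 4 mm of the boxed node; origin: on the bench under its centre, z up. Lithium bay centred at y = -15 mm: inside 44 x 58, floor 4 mm over the bench, grey ribs 5.5 high; contact end (three gold strips) at its +y side. Tapered corner bosses, 18.5 high, guide the cover; sprung grey hooks, two per end (x +-18, y +-66), 13 high, snap over its ledges.
- meter: Bystander: yellow hand multimeter, 78 x 155 x 41 mm, lying loose; origin at the centre of its underside.
- screwdriver: Bystander: orange screwdriver, 160 mm, lying loose; origin about its middle.
- tape_roll: Bystander: amber roll of tape, 44 mm across, 19 mm high, lying flat and loose; origin at the centre of its underside.
Mind the look-alikes: they are no part of the job. Of the things that look like the block_9v, the middle-sized one is meant. Of the things like the aa_pack, leave any that is pink; of the rest the larger one is meant.

How it is judged:
By the outcome, as a careful person would: the job done as asked, in the order asked, and still so for the second after the job is handed in, with the robot touching nothing.
It also fails if it takes over 115 s, if anything falls off the work surface, if the arm or the gripper's body presses on something with over 40 N, if the wrist force passes 120 N, or if a joint passes its speed limit or range.

ROBOT

A 6-joint arm with a two-finger parallel gripper is mounted at the origin on the work surface. World frame = base frame: x ahead of the robot, y to its left, z up, the work surface at z = 0. Lengths are in m, angles in rad, forces in N, time in s.
With the tool pointing down it reaches from about 0.35 to 0.975 m from the base axis. Payload 7.1 kg.
Tool frame: the origin (TCP) lies midway between the tips of the shut fingers; the grasp point (between the pads) lies 19 mm behind it; z points along the fingers, y is the line along which they close (so a half turn about z gives the same grasp; the last joint's range is limited). The gripper opens to 88 mm and grips with 3 to 60 N. Pads are 20 mm wide; open, the fingers measure 115 mm over their backs; the gripper's body (75 mm by 178 mm) begins 61 mm behind the grasp point.
Start: joints at [1.164, 0.423, 1.63, -0, 1.089, -0.019], TCP at [0.236, 0.579, 0.194] pointing down, gripper open.
Joint ranges: [-3, 3], [-0.9, 2.11], [0.09, 2.58], [-1.31, 4.45], [0.11, 2.69], [-2.54, 2.54]. Speed limits (rad/s): [2.39, 2.39, 3.01, 3.14, 3.14, 3.14].

INTERFACE

Orientations are given as a unit quaternion [w, x, y, z].
In Python, from station import move_pose, movel, movej, command_gripper, wait, inverse_kinematics, read_camera, camera_info, MotionError, job_done, get_time, get_joint_pos, get_qvel, get_effort, get_tcp_pos, get_ee_rot, get_ft_force, get_ft_torque, get_grip_width, get_finger_force gives the robot as it stands. Calls block until the motion is done:
- move_pose(position, orientation): joint-space move of the TCP to a pose.
- movel(position, frame=None, v=0.15, until_force=None): straight line of the TCP; frame=None keeps the orientation; v is the mean speed in m/s. With until_force (N) it stops when the force on the tool has changed by that much, and returns True; else False.
- movej(angles): joint-space move.
- command_gripper(opening): opening from 0.0 (shut) to 1.0 (fully open); the grip force is fixed at half the most; returns when the fingers have stopped.
- wait(seconds).
- inverse_kinematics(position, orientation): joint angles nearest the present ones, or None.
- read_camera(name): name is "scene" or "top" or "wrist"; returns the picture (400x640x3 uint8, red, green, blue); there is no depth.
- camera_info(name): a dict with "intrinsics" (3x3 intrinsics, pixels), "T" (4x4, takes a point from camera to world coordinates); the wrist camera has in their place "tool_from_camera" (4x4, takes a point from camera to tool coordinates, whose origin is the TCP and whose axes are the flange's). Camera axes: x right, y up, looking along -z (the intrinsics and any distortion apply to the point x, -y, -z); pixel columns grow to the right and rows downward; lengths in m; the calibration is good to about 2 mm. A picture is of the moment at which its call begins: read the wrist's pose just before it. camera_info takes no time and is no camera call.
A pose or a line that the arm cannot do raises MotionError and nothing moves.
- job_done(): hands the job in; it is judged then, once.
Readings, each from a call of its own:
- get_time(): time.
- get_joint_pos(): joint angles.
- get_qvel(): joint speeds.
- get_effort(): joint torques, N m.
- get_tcp_pos(): TCP position.
- get_ee_rot(): TCP orientation.
- get_ft_force(): force on the tool from outside, world axes, zero at the start.
- get_ft_torque(): the same for the moment, N m.
- get_grip_width(): opening from 0.0 (shut) to 1.0 (fully open).
- get_finger_force(): force on a finger pad.
Only numpy, scipy, OpenCV 4.12 (cv2) and the standard library are available. Lean on these libraries where they do the work, as an engineer would, in place of code of your own. Each camera call takes 0.05 s, during which the arm holds its last target. There are 200 camera calls.

## Working session

There is one attempt and no reset: what is moved stays moved. The work goes in short steps, each a Python script; the robot and the scene stay as the last script left them, time stands still between calls to the robot, and variables do not carry over. Pictures are saved under pics/ and viewed, at most 14 in all, crops included, and the job is handed in when it is done.

```bash
ls; mkdir -p pics; python3 - <<'E'
from station import *
import cv2
for n in ["scene","top","wrist"]:
    im=read_camera(n); cv2.imwrite(f"pics/{n}0.png",im[:,:,::-1]); 
    print(n,camera_info(n))
print(get_time(),get_tcp_pos(),get_ee_rot())
E
```

```text
pics
scene {'intrinsics': array([[520.12309102,   0.        , 321.5716967 ],
       [  0.        , 520.12309102, 194.85743189],
       [  0.        ,   0.        ,   1.        ]]), 'T': array([[ 0.50563592, -0.67904104,  0.53219882,  1.26341172],
       [ 0.86271739,  0.39284965, -0.3184146 , -0.35529873],
       [ 0.00714246,  0.62013903,  0.78445941,  1.14119322],
       [ 0.        ,  0.        ,  0.        ,  1.        ]])}
top {'intrinsics': array([[475.67284821,   0.        , 317.73682406],
       [  0.        , 475.67284821, 202.25708627],
       [  0.        ,   0.        ,   1.        ]]), 'T': array([[ 0.01115696,  0.97768684, -0.2097712 ,  0.32851425],
       [-0.99993679,  0.01061607, -0.0037043 ,  0.09226141],
       [-0.0013947 ,  0.20979927,  0.97774348,  1.06554832],
       [ 0.        ,  0.        ,  0.        ,  1.        ]])}
wrist {'intrinsics': array([[338.6470585 ,   0.        , 323.61952766],
       [  0.        , 338.6470585 , 198.37187905],
       [  0.        ,   0.        ,   1.        ]]), 'tool_from_camera': array([[-1.43564169e-03,  9.66697591e-01,  2.55917383e-01,
         6.97836120e-02],
       [ 9.99998877e-01,  1.27777075e-03,  7.83151823e-04,
         1.40164306e-03],
       [ 4.30067233e-04,  2.55918220e-01, -9.66698339e-01,
        -1.90737961e-01],
       [ 0.00000000e+00,  0.00000000e+00,  0.00000000e+00,
         1.00000000e+00]])}
0.15 [0.23614784 0.57816639 0.19297917] [-1.24118799e-04  1.92691011e-01  9.81259303e-01 -5.82686058e-04]
```

View pics/top0.png

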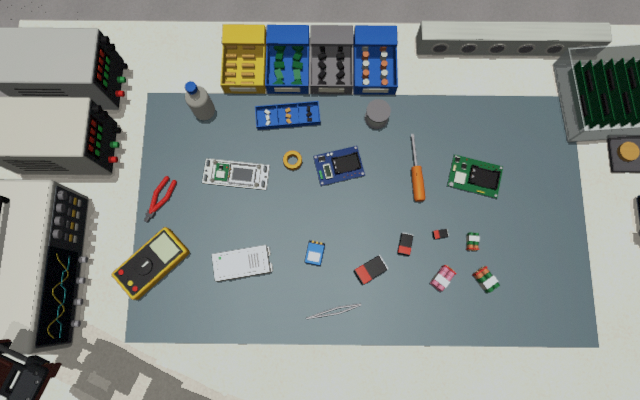

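View pics/scene0.png

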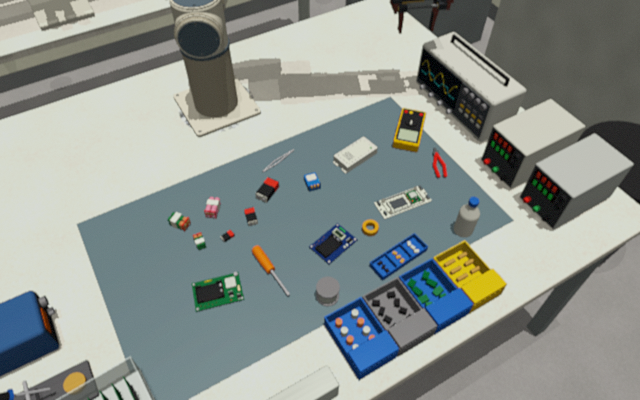

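The top view shows these candidates for each item:
- **AA pack:** green, larger at (487,279); green, small at (473,241); pink at (444,278). I choose (487,279).
- **9 V block:** large at (371,270); middle at (405,243); small at (441,234). I choose (405,243).
- **Lithium pack:** only one, at (315,253).
- **Cover:** white at (242,263).
- **Nodes:** AA at (476,176), block at (340,165), box at (236,174).

Next I'll survey each with the wrist camera, from straight above and from a shifted position.

```bash
cat > h.py <<'E'
import numpy as np, cv2, json
from station import *
def q(a): return np.array([0,np.cos(a/2),np.sin(a/2),0])   # tool down, tool x at azimuth a
def R(qq):
    from scipy.spatial.transform import Rotation
    return Rotation.from_quat(np.roll(qq,-1)).as_matrix()
WI=camera_info("wrist")
def wrist(name):
    T=np.eye(4); T[:3,:3]=R(np.array(get_ee_rot())); T[:3,3]=get_tcp_pos()
    im=read_camera("wrist"); cv2.imwrite(f"pics/{name}.png",im[:,:,::-1])
    np.save(f"pics/{name}.npy",T@WI["tool_from_camera"]); return im
def cam(name):
    if name[:3]=="top": c=camera_info("top"); return c["intrinsics"],c["T"]
    return WI["intrinsics"],np.load(f"pics/{name}.npy")
def rays(name,px):
    K,T=cam(name); px=np.atleast_2d(px).astype(float)
    d=np.c_[px,np.ones(len(px))]@np.linalg.inv(K).T*[1,-1,-1]
    return T[:3,3],d@T[:3,:3].T
def cast(name,px,z):
    o,d=rays(name,px); return o+d*((z-o[2])/d[:,2])[:,None]
def proj(name,P):
    K,T=cam(name); c=(np.atleast_2d(P)-T[:3,3])@T[:3,:3]*[1,-1,-1]
    u=c@K.T; return u[:,:2]/u[:,2:]
def tri(n1,p1,n2,p2):
    A=np.zeros((3,3)); b=np.zeros(3)
    for n,p in((n1,p1),(n2,p2)):
        o,d=rays(n,p); d=d[0]/np.linalg.norm(d[0]); M=np.eye(3)-np.outer(d,d); A+=M; b+=M@o
    return np.linalg.solve(A,b)
E
python3 - <<'E'
from h import *
px=dict(aa=(487,279),blk=(405,243),li=(315,253),cover=(242,263),box=(236,174),bnode=(340,165),anode=(476,176))
P={k:cast("top",v,0.012)[0] for k,v in px.items()}
for k,v in P.items(): print(k,v.round(3),np.linalg.norm(v[:2]).round(3))
print('bottle',cast("top",(205,115),0), 'pliers', cast("top",(160,200),0))
t0=get_time()
for k in ["cover","li","blk","aa","anode","bnode","box"]:
    p=P[k]
    try:
        move_pose([p[0],p[1]-0.07,0.15],q(np.pi/2)); wrist("n_"+k)
    except MotionError as e: print(k,e)
    print(k,get_time()-t0,get_joint_pos().round(2))
ims=[cv2.imread(f"pics/n_{k}.png")[:260,180:467] for k in ["cover","li","blk","aa"]]
cv2.imwrite("pics/m1.png",np.vstack([np.hstack(ims[:2]),np.hstack(ims[2:])]))
ims=[cv2.imread(f"pics/n_{k}.png")[:250,150:497] for k in ["anode","bnode","box"]]
ims.append(ims[0]*0)
cv2.imwrite("pics/m2.png",np.vstack([np.hstack(ims[:2]),np.hstack(ims[2:])]))
E
```

```text
aa [ 0.387 -0.276  0.012] 0.475
blk [ 0.464 -0.099  0.012] 0.474
li [0.44  0.101 0.012] 0.451
cover [0.416 0.262 0.012] 0.491
box [0.619 0.285 0.012] 0.681
bnode [0.643 0.046 0.012] 0.645
anode [ 0.62  -0.266  0.012] 0.675
bottle [[0.76710592 0.36762499 0.        ]] pliers [[0.55849038 0.45826356 0.        ]]
cover 1.625 [0.41 0.24 2.02 0.   0.88 0.41]
li 2.3667000000000002 [0.05 0.22 2.06 0.   0.87 0.04]
blk 3.2417000000000002 [-0.37  0.29  1.95  0.    0.9  -0.37]
aa 4.0832999999999995 [-0.75  0.33  1.9   0.    0.92 -0.75]
anode 5.0583 [-0.51  0.58  1.47 -0.    1.09 -0.51]
bnode 6.3 [-0.06  0.5   1.62 -0.    1.02 -0.06]
box 7.3 [ 0.31  0.51  1.59 -0.    1.04  0.31]
```

View pics/m1.png

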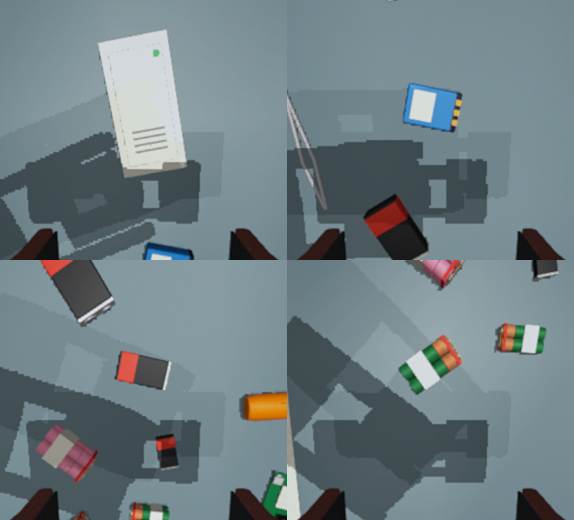

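View pics/m2.png

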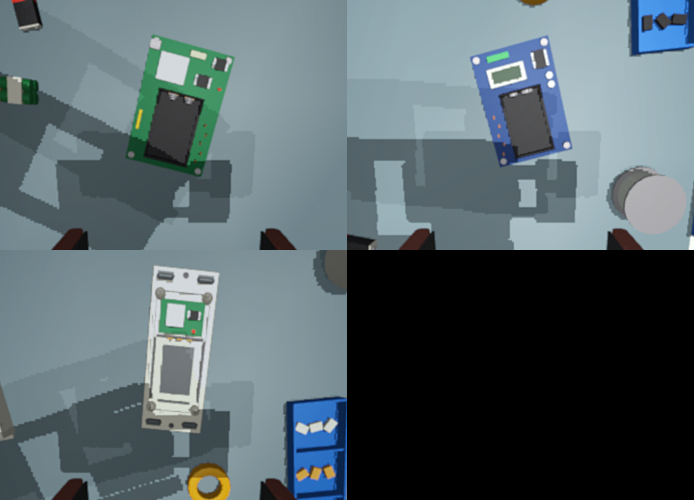

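Mosaic 1 (wrist views) confirms the choices. The cover is at (142,104). The lithium pack is at (432,107), contacts to the right. The middle 9 V is at (142,370), white end to the right, between a larger one at (80,288) and a smaller one at (167,450). The larger green AA is at (430,365), with the small one at (522,338) and the pink one at (68,453).

Mosaic 2 shows the AA tray at (174,125), the block tray at (525,120) and the lithium bay at (178,370). All three have their contact ends towards the top of the image (+y).

Next come the second views and the measuring.

```bash
cat > m.py <<'E'
from h import *
def rect(name,mask,near,z):
    mask=cv2.morphologyEx(mask.astype(np.uint8),cv2.MORPH_CLOSE,np.ones((5,5)))
    mask=cv2.morphologyEx(mask,cv2.MORPH_OPEN,np.ones((3,3)))
    cs,_=cv2.findContours(mask,cv2.RETR_EXTERNAL,cv2.CHAIN_APPROX_NONE)
    cs=[c for c in cs if cv2.contourArea(c)>150]
    c=max(cs,key=lambda c:cv2.pointPolygonTest(c,tuple(map(float,near)),True))
    W=cast(name,c[:,0,:],z)[:,:2]
    (cx,cy),(w,h),a=cv2.minAreaRect((W*1000).astype(np.float32))
    if w>h: w,h,a=h,w,a+90
    px=.92*(np.load(f"pics/{name}.npy")[2,3]-z)/.31
    return np.array([cx,cy])/1000,(w+px,h+px),(a+90)%180,c  # angle of the long axis, deg
def height(k,c,pad=-4):
    A=cv2.imread(f"pics/n_{k}.png"); B=cv2.imread(f"pics/s_{k}.png")
    x,y,w,h=cv2.boundingRect(c); t=A[y-pad:y+h+pad,x-pad:x+w+pad]
    r=cv2.matchTemplate(B,t,cv2.TM_CCOEFF_NORMED); _,v,_,(bx,by)=cv2.minMaxLoc(r)
    def sub(l,m,h): return (l-h)/(2*(l-2*m+h)+1e-12)
    fx=bx+sub(r[by,bx-1],r[by,bx],r[by,bx+1]) if 0<bx<r.shape[1]-1 else bx
    fy=by+sub(r[by-1,bx],r[by,bx],r[by+1,bx]) if 0<by<r.shape[0]-1 else by
    p=np.array([x-pad+t.shape[1]/2,y-pad+t.shape[0]/2])
    return tri("n_"+k,p,"s_"+k,p+[fx-(x-pad),fy-(y-pad)]),v
E
python3 - <<'E'
from m import *
px=dict(aa=(487,279),blk=(405,243),li=(315,253),cover=(242,263),box=(236,174),bnode=(340,165),anode=(476,176))
P={k:cast("top",v,0.012)[0] for k,v in px.items()}
for k in ["box","bnode","anode","aa","blk","li","cover"]:
    s=-0.08 if k in("box","bnode","anode") else 0.08
    move_pose([P[k][0]+s,P[k][1]-0.07,0.15],q(np.pi/2)); wrist("s_"+k)
print(get_time())
Z=dict(aa=.030,blk=.0175,li=.020,cover=.027,box=.004,bnode=.007,anode=.007)
vis=[]
for k in Z:
    im=cv2.imread(f"pics/n_{k}.png"); b,g,r=[im[:,:,i].astype(int) for i in range(3)]
    hsv=cv2.cvtColor(im,cv2.COLOR_BGR2HSV); S,V=hsv[:,:,1],hsv[:,:,2]
    warm=r-b>-6
    m=dict(cover=warm&(V>90),box=warm&(V>60),anode=(g-np.maximum(r,b)>12)|(V<45)|((V>150)&warm),
      bnode=((b-r>45)&(S>110))|(V<45)|((V>170)&warm),
      li=(S>130)|warm|(V<45),blk=(S>130)|warm|(V<50),aa=(S>130)|warm|(V<45))[k]
    near=proj("n_"+k,P[k])[0]
    c2,wh,a,c=rect("n_"+k,m,near,Z[k])
    print(k,c2.round(4),np.round(wh,1),round(a,1))
    try: hh,v=height(k,c); print('   tri',hh.round(4),round(v,2))
    except Exception as e: print(e)
    np.save(f"pics/c_{k}.npy",c)
    cv2.drawContours(im,[c],-1,(0,0,255),1); vis.append(im[20:215,220:420])
vis.append(vis[0]*0)
cv2.imwrite("pics/v1.png",np.vstack([np.hstack(vis[:4]),np.hstack(vis[4:])]))
E
```

```text
13.0667
aa [ 0.3995 -0.2634] [26.  31.9] 124.7
   tri [ 0.3994 -0.2629  0.0301] 0.89
blk [ 0.4645 -0.0991] [28.7 48. ] 167.6
   tri [ 0.4649 -0.0976  0.0195] 0.97
li [0.4428 0.1023] [36.6 51.6] 168.8
   tri [0.4428 0.1036 0.0228] 0.97
cover [0.4205 0.246 ] [61.5 85.9] 100.2
   tri [ 0.461   0.2403 -0.0929] 0.79
box [0.6217 0.2619] [ 61.6 100.4] 84.5
   tri [0.6228 0.2619 0.004 ] 0.68
bnode [0.646  0.0486] [ 74.  106.4] 104.3
   tri [0.6453 0.0524 0.0132] 0.85
anode [ 0.6237 -0.2651] [ 78.9 116.6] 75.7
   tri [ 0.6264 -0.2611  0.0118] 0.86
```

View pics/v1.png

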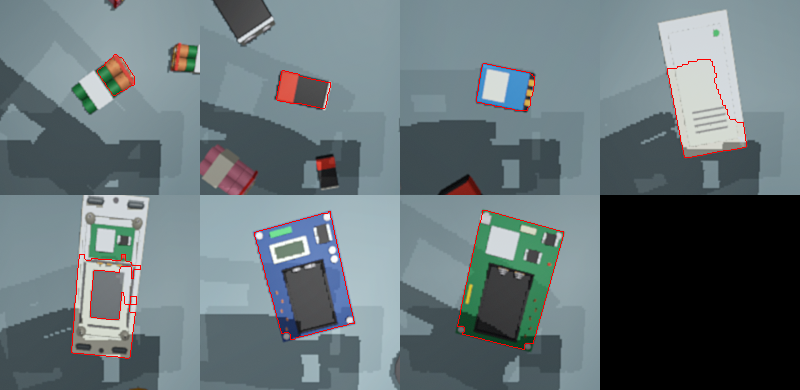

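```bash
python3 - <<'E'
from m import *
px=dict(aa=(487,279),blk=(405,243),li=(315,253),cover=(242,263),box=(236,174),bnode=(340,165),anode=(476,176))
P={k:cast("top",v,0.012)[0] for k,v in px.items()}
vis=[]
def go(k,kind,near,z,pad=-4,img=None):
    im=cv2.imread(f"pics/n_{k}.png"); b,g,r=[im[:,:,i].astype(int) for i in range(3)]
    hsv=cv2.cvtColor(im,cv2.COLOR_BGR2HSV); S,V=hsv[:,:,1],hsv[:,:,2]
    white=(r-b>-6)|((S<32)&(V>150))
    m=dict(aa=(S>130)|white,cover=white&(V>60),box=white|(V<45)|(g-np.maximum(r,b)>12),tray=V<70,red=(r>130)&(g<60),grey=(V<150)&(V>70)&(abs(r-b)<25))[kind]
    c2,wh,a,c=rect("n_"+k,m,near,z); hh,v=height(k,c,pad)
    print(k,kind,c2.round(4),np.round(wh,1),round(a,1),'tri',hh.round(4),round(v,2))
    cv2.drawContours(im,[c],-1,(0,0,255),1); vis.append(im[20:215,220:420])
im=cv2.imread("pics/n_cover.png"); print('mat/cover',im[60,280],im[60,310],im[150,320])
go("aa","aa",proj("n_aa",P["aa"])[0],.030)
go("cover","cover",(310,110),.027)
go("box","box",(322,60),.004)
go("box","grey",(328,120),.004,2)
for k,a,d,z in(("bnode",104.3,-17,.019),("anode",75.7,-18,.021)):
    c=dict(bnode=[.646,.0486],anode=[.6237,-.2651])[k]; u=np.r_[np.cos(np.radians(a)),np.sin(np.radians(a))]*d/1000
    p=np.r_[c+u,.009]; print('expect tray',p.round(4)); go(k,"tray",proj("n_"+k,p)[0],z,2)
vis+= [vis[0]*0]*2
cv2.imwrite("pics/v2.png",np.vstack([np.hstack(vis[:4]),np.hstack(vis[4:])]))
E
```

```text
mat/cover [154 150 134] [220 216 211] [191 198 194]
aa aa [ 0.3889 -0.2708] [32.9 53.1] 34.9 tri [ 0.3893 -0.2701  0.0299] 0.83
cover cover [0.4177 0.2637] [ 62.1 122. ] 100.1 tri [0.4163 0.2671 0.0343] 0.73
box box [0.6245 0.2872] [ 62.2 151.7] 84.4 tri [0.6271 0.292  0.0045] 0.62
box grey [0.6227 0.2724] [30.4 45.8] 84.4 tri [0.6233 0.2729 0.0011] 0.94
expect tray [0.6502 0.0321 0.009 ]
bnode tray [ 0.6433 -0.1184] [ 92.3 434.6] 179.9 tri [  0.5751 -13.7918 -27.2043] 0.73
expect tray [ 0.6193 -0.2825  0.009 ]
anode tray [ 0.6185 -0.2853] [70.6 74.6] 165.1 tri [ 0.6121 -0.2854  0.0077] 0.72
```

View pics/v2.png

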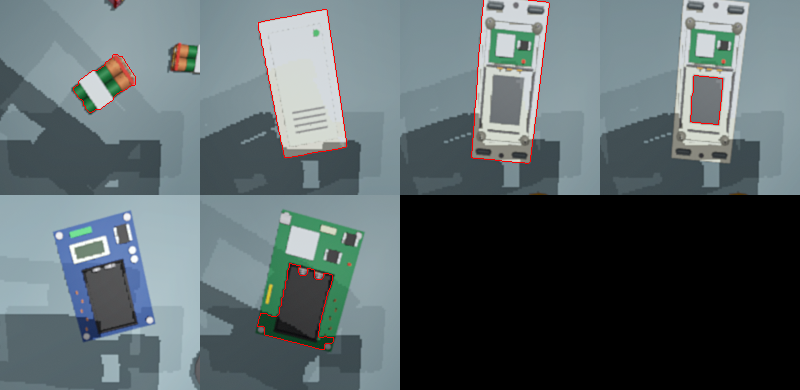

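The overlay shows every outline fitting well. The bay's grey floor is at (0.623,0.272), which matches the plate's pose. Two-view heights come to about 30 mm for the AA pack, 19 mm for the 9 V, 22 mm for the lithium pack and 4 mm for the plate, which agrees with the text. I'll do the lithium pack first.

```bash
cat > pp.py <<'E'
from h import *
rad=np.radians
def pick(p,th,tip,op,up=.12):
    command_gripper(op); move_pose([*p,tip+.07],q(rad(th)))
    movel([*p,tip],v=.12); command_gripper(0.0)
    print('grip mm',get_grip_width()*88,'F',get_finger_force())
    movel([*p,up],v=.2); print('lifted mm',get_grip_width()*88,get_tcp_pos().round(4))
def place(p,th,tip,op,f=2.5,up=.12,pre=.03,over=.004):
    move_pose([*p,tip+pre],q(rad(th))); wait(.2); print('pre',get_tcp_pos().round(4),get_ft_force().round(2))
    movel([*p,tip+.008],v=.06); wait(.1)
    hit=movel([*p,tip-over],v=.015,until_force=f)
    print('hit',hit,'z',get_tcp_pos().round(4),'want',tip,get_ft_force().round(2))
    command_gripper(op); movel([*p,up],v=.15)
def off(p,th,d): return np.array(p)+d*np.r_[np.cos(rad(th)),np.sin(rad(th))]
LI=([.4428,.1023],-11.2); BL=([.4645,-.0991],-12.4); AA=([.3889,-.2708],34.9); CO=([.4177,.2637],100.1)
BAY=([.6228,.2723],84.4); BOX=([.6245,.2872],84.4); BT=([.6502,.0321],104.3); AT=([.6193,-.2825],75.7)
E
python3 - <<'E'
from pp import *
pick(*LI,.010,.65); place(off(*BAY,-.0005),BAY[1],.014,.6)
move_pose([.6245,.2872-.07,.15],q(np.pi/2)); wrist("li_in"); print(get_time())
cv2.imwrite("pics/li_c.png",cv2.resize(cv2.imread("pics/li_in.png")[0:230,220:430],None,fx=2.5,fy=2.5))
E
```

```text
grip mm 0.11766906700955178 F 0.0
lifted mm 0.6309344199159104 [0.4423 0.1022 0.1196]
pre [0.6227 0.2714 0.0444] [-0.18 -0.14  0.32]
hit False z [0.6228 0.2718 0.0101] want 0.014 [ 0.84 -0.52 -0.21]
22.8833
```

View pics/li_c.png

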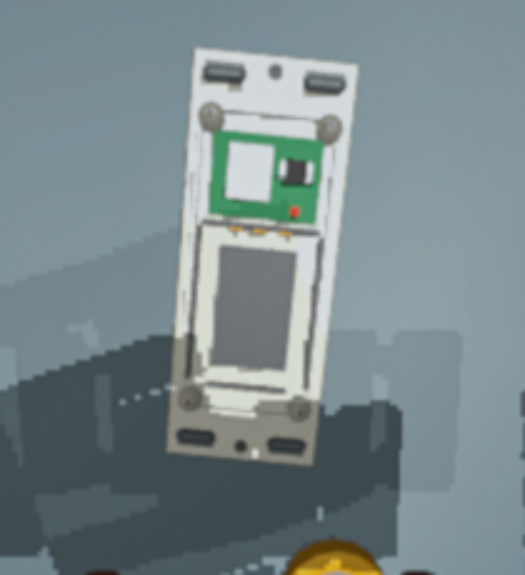

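The bay is still empty: the bay floor is clear at (255,307) and the pick closed on nothing. I'll look at the lithium pack to find out why.

```bash
python3 - <<'E'
from m import *
move_pose([.44,.101-.07,.15],q(np.pi/2)); im=wrist("li_r")[:,:,::-1].copy(); print(get_time())
r,b=im[:,:,2].astype(int),im[:,:,0].astype(int); hsv=cv2.cvtColor(im,cv2.COLOR_BGR2HSV)
c2,wh,a,c=rect("li_r",(hsv[:,:,1]>130)|(r-b>-6)|(hsv[:,:,2]<45),(323,108),.02); print(c2.round(4),wh,a)
cv2.imwrite("pics/li_r_c.png",cv2.resize(im[0:330,150:500],None,fx=1.7,fy=1.7))
E
```

```text
23.9583
[0.4419 0.1034] (np.float64(36.68303472862682), np.float64(51.6252535091444)) 168.7376480102539
```

View pics/li_r_c.png

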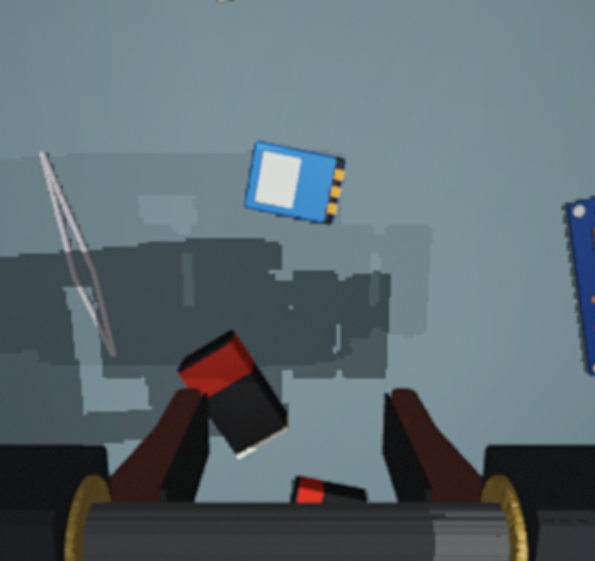

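The pack is untouched at crop (295,182). With the gripper partly open, the fingertips seem to sit well behind the TCP, as a linkage would do. I'll probe the bare mat to measure the tip height at grasping widths.

```bash
python3 - <<'E'
from pp import *
command_gripper(.41); move_pose([.53,.16,.04],q(np.pi/2)); wait(.15)
print(movel([.53,.16,-.03],v=.03,until_force=2.5),get_tcp_pos().round(4),get_ft_force().round(2),get_grip_width())
movel([.53,.16,.03],v=.15)
command_gripper(.7);wait(.1)
print(movel([.53,.16,-.035],v=.04,until_force=2.5),get_tcp_pos().round(4),get_ft_force().round(2),get_grip_width())
movel([.53,.16,.04],v=.15); print(get_time())
E
```

```text
True [ 0.53    0.16   -0.0287] [-0.18 -0.97  5.4 ] 0.4128730977698799
True [ 0.5299  0.16   -0.0287] [-0.84 -0.12  6.04] 0.7025878901323339
30.675
```

The fingertips meet the mat at TCP z = -0.028 at both openings, so the real tips are about 28 mm behind the nominal TCP. I'll correct for that and try the pick again.

```bash
python3 - <<'E'
s=open('pp.py').read()
s=s.replace("def pick(p,th,tip,op,up=.12):\n","def pick(p,th,tip,op,up=.09):\n    tip-=.028\n").replace("pre=.03,over=.004):\n","pre=.03,over=.004):\n    tip-=.028\n").replace("up=.12","up=.09")
s=s.replace("[.4428,.1023]","[.4424,.1028]")
open('pp.py','w').write(s)
E
python3 - <<'E'
from pp import *
pick(*LI,.0095,.65)
if get_grip_width()*88>30:
    place(off(*BAY,-.0005),BAY[1],.0135,.6)
    move_pose([.6245,.2872-.07,.15],q(np.pi/2)); wrist("li_in2"); print(get_time())
    cv2.imwrite("pics/li_c2.png",cv2.resize(cv2.imread("pics/li_in2.png")[0:230,220:430],None,fx=2.5,fy=2.5))
E
```

```text
grip mm 35.54701162400832 F 30.001274049282074
lifted mm 35.87211556016952 [0.4419 0.1027 0.0895]
pre [0.6227 0.2714 0.0158] [0.59 0.2  0.03]
hit True z [ 0.6228  0.2718 -0.014 ] want -0.0145 [-0.05 -0.63  4.18]
38.8833
```

View pics/li_c2.png

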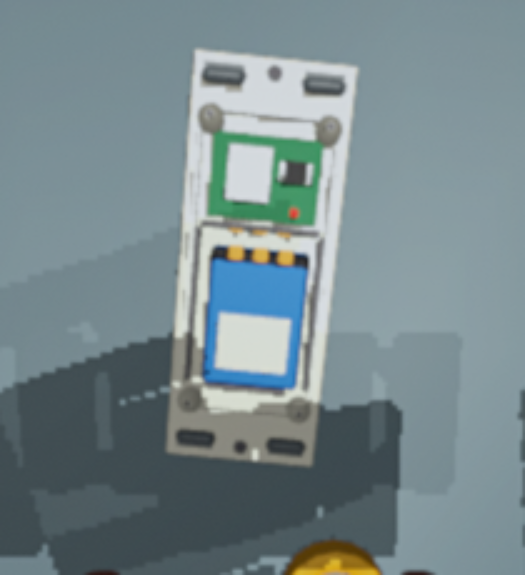

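The lithium pack lies flat in the bay at (256,317), contacts towards the gold strips at (260,232), and it was set down within 0.5 mm of the expected height. The cover is next.

```bash
python3 - <<'E'
from pp import *
pick(*CO,.008,.92)
if get_grip_width()*88>50:
    place(*BOX,.020,.85,f=3,pre=.035,over=.003)
    command_gripper(0); p=BOX[0]
    movel([*p,.050-.028],v=.12); wait(.1)
    print(movel([*p,.027-.028],v=.02,until_force=12),get_tcp_pos().round(4),get_ft_force().round(2))
    wait(.2); print(get_tcp_pos().round(4),get_ft_force().round(2)); movel([*p,.09],v=.15)
    move_pose([.6245,.2872-.07,.15],q(np.pi/2)); wrist("cov"); print(get_time())
    cv2.imwrite("pics/cov_c.png",cv2.resize(cv2.imread("pics/cov.png")[0:230,220:430],None,fx=2.5,fy=2.5))
E
```

```text
grip mm 60.2375338905296 F 30.001200959086418
lifted mm 59.96190126936968 [0.4172 0.2634 0.0895]
pre [0.6236 0.2876 0.0277] [-0.57 -0.33 -0.49]
hit True z [ 0.6245  0.2872 -0.0082] want -0.008 [ 1.46 -0.22  2.13]
True [0.6247 0.2875 0.0023] [-1.62 -1.2   5.93]
[0.6247 0.2875 0.0023] [-0.28 -0.15  5.66]
50.3083
```

View pics/cov_c.png

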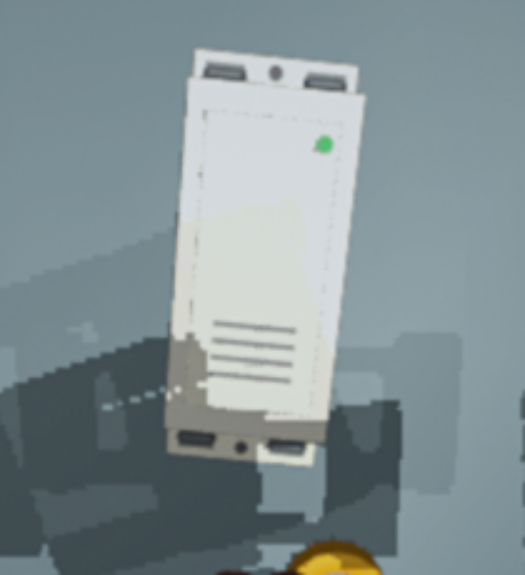

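The cover is centred on the base, with its ends clear of the hooks at (225,72), (325,82), (196,438) and (287,446). The press went the full 8 mm, so it should have clicked. I'll confirm its top height by triangulating the green dot and the four corners, then do the 9 V block.

```bash
python3 - <<'E'
from pp import *
move_pose([.6245-.1,.2872-.07,.15],q(np.pi/2)); wrist("cov2")
def dot(n):
    h=cv2.cvtColor(cv2.imread(f"pics/{n}.png"),cv2.COLOR_BGR2HSV)[:100].astype(int)
    m=((h[:,:,0]>50)&(h[:,:,0]<80)&(h[:,:,1]>80)).astype(np.uint8)
    _,_,st,c=cv2.connectedComponentsWithStats(m); print(st[1:,4],c[1:].round(1)); return c[1+st[1:,4].argmax()]
a,b=dot("cov"),dot("cov2"); print('dot',tri("cov",a,"cov2",b).round(4))
# grey lines / whole-top patches
A=cv2.imread("pics/cov.png");B=cv2.imread("pics/cov2.png")
for (x,y,w,h) in((300,124,40,32),(298,30,62,25)):
    r=cv2.matchTemplate(B,A[y:y+h,x:x+w],cv2.TM_CCOEFF_NORMED); _,v,_,(bx,by)=cv2.minMaxLoc(r)
    print(round(v,2),tri("cov",(x+w/2,y+h/2),"cov2",(bx+w/2,by+h/2)).round(4))
pick(*BL,.0045,.55)
if get_grip_width()*88>20:
    place(off(*BT,-.0005),BT[1],.0135,.5)
    move_pose([.646,.0486-.07,.15],q(np.pi/2)); wrist("bl"); print(get_time())
    cv2.imwrite("pics/bl_c.png",cv2.resize(A:=cv2.imread("pics/bl.png")[0:200,220:430],None,fx=2.5,fy=2.5))
E
```

```text
[31] [[349.4  57.5]]
[31] [[468.4  59.5]]
dot [0.6468 0.3296 0.0307]
0.84 [0.6213 0.2604 0.034 ]
0.72 [0.6296 0.3448 0.0133]
grip mm 26.460103949332773 F 29.999215006828308
lifted mm 26.0211275254897 [ 0.4639 -0.099   0.0895]
pre [0.6502 0.0312 0.0157] [ 0.54  0.87 -0.48]
hit True z [ 0.6503  0.0316 -0.0141] want -0.0145 [-0.37 -0.37  3.69]
59.6583
```

View pics/bl_c.png

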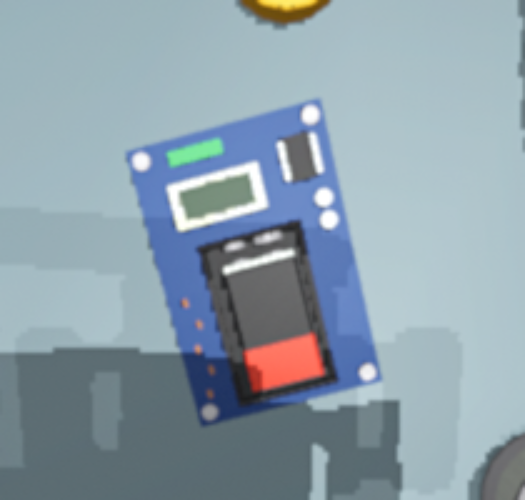

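The dot's top is at 30.7 mm against 31 mm expected, and the middle agrees, so the cover is seated. The 9 V lies in its tray at (275,318), white end towards the snaps at (252,240). Now the AA pack.

```bash
python3 - <<'E'
from pp import *
pick(*AA,.009,.6)
if get_grip_width()*88>24:
    place(off(*AT,-.001),AT[1],.018,.5)
    move_pose([.6237,-.2651-.07,.15],q(np.pi/2)); wrist("aa_in")
    move_pose([.6245-.05,.2872-.07-.05,.15],q(np.pi/2)); wrist("cov3"); print(get_time())
    a=cv2.imread("pics/aa_in.png")[0:200,220:430]; b=cv2.imread("pics/cov3.png")[0:200,260:470]
    cv2.imwrite("pics/fin.png",cv2.resize(np.hstack([a,b]),None,fx=1.9,fy=1.9))
    cv2.imwrite("pics/topf.png",read_camera("top")[:,:,::-1])
E
```

```text
grip mm 29.877286514929153 F 30.001396536827087
lifted mm 29.613155296237252 [ 0.3884 -0.2705  0.0894]
pre [ 0.6182 -0.284   0.0207] [-0.19  0.43 -0.62]
hit True z [ 0.6191 -0.2835 -0.0095] want -0.010000000000000002 [-1.07 -0.02  4.3 ]
69.2833
```

View pics/fin.png

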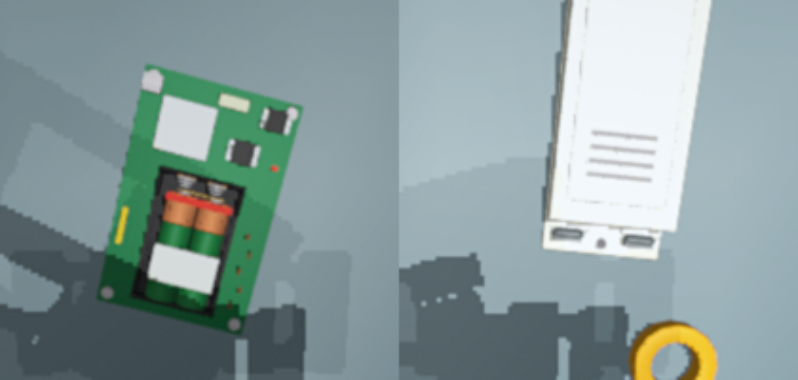

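View pics/topf.png

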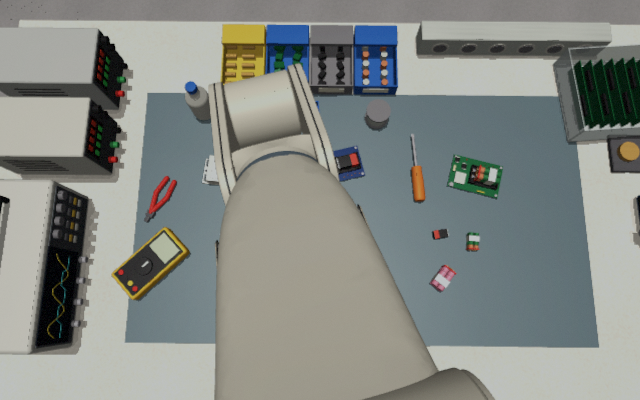

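The AA pack lies in its tray at (190,245), red end towards the springs at (200,187). The cover's -y end sits level, with both hooks at (567,233) and (638,240) visible. The meter, screwdriver and tape are where they were. One last check of the height at the lines end, then I'll hand in.

```bash
python3 - <<'E'
from m import *
def lines(n,x0,x1,y0,y1):
    g=cv2.imread(f"pics/{n}.png",0)[y0:y1,x0:x1]; m=(cv2.morphologyEx(g,cv2.MORPH_BLACKHAT,np.ones((7,7)))>25).astype(np.uint8)
    _,_,st,c=cv2.connectedComponentsWithStats(m,connectivity=8); i=[k for k in range(1,len(st)) if st[k,2]>20 and st[k,3]<12]
    return (c[i]+[x0,y0])[np.argsort(c[i][:,1])]
p=proj("cov",[.6213,.2604,.031])[0]; r=proj("cov3",[.6213,.2604,.031])[0]
f=lambda n,p:lines(n,int(p[0])-35,int(p[0])+35,int(p[1])-20,int(p[1])+45)
a,b=f("cov",p),f("cov3",r); print(a.round(1),b.round(1))
z=[tri("cov",x,"cov3",y)[2] for x,y in zip(a,b)]; print(np.round(z,4))
if len(a)==len(b)==4 and np.mean(z)<.035: job_done(); print("handed in",get_time())
E
```

```text
[[321.1 130.4]
 [320.5 137.2]
 [320.5 143.9]
 [318.6 150.4]] [[378.4  71. ]
 [377.2  78.2]
 [376.2  85.5]
 [375.3  92.7]
 [368.3 118.5]]
[0.0319 0.0313 0.0294 0.0327]
```

The lines end stands at about 31 mm too, so the cover is flush at both ends. The job wasn't handed in only because a fifth line, the cover's rim, was detected as well. Handing in now.

```bash
python3 -c "
from station import *
print(job_done(),get_time())"
```

```text
the job is handed in; nothing more can be done
the job is handed in; nothing more can be done
```

The job is handed in at about 69 s of the 115 s allowed: all three packs lie flat in their own holders with contacts the right way round, the cover measures flush at both ends (about 31 mm), and the meter, screwdriver and tape weren't touched; the first lithium grasp missed without disturbing anything, and I repeated it after correcting for fingertips about 28 mm short of the stated position.

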